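# Square a small canvas in the studio's corner board

### The arm

A 6-joint arm with a two-finger parallel gripper is mounted at the origin on the work surface. World frame = base frame: x ahead of the robot, y to its left, z up, the work surface at z = 0. Lengths are in m, angles in rad, forces in N, time in s.
With the tool pointing down it reaches from about 0.375 to 0.9 m from the base axis. Payload 3.1 kg.
Tool frame: the origin (TCP) lies on the centre line of the jaws, within the pads' length; the fingertips stand 17 mm ahead of it and the grasp point (between the pads) lies 2 mm behind it; z points along the fingers, y is the line along which they close (so a half turn about z gives the same grasp; the last joint's range is limited). The gripper opens to 85 mm and grips with 20 to 120 N. Pads are 22 mm wide; open, the fingers measure 114 mm over their backs; the gripper's body (76 mm by 85 mm) begins 54 mm behind the grasp point. The pads swing forward as they close: fully open they stand 13 mm farther back than shut.
Start: joints at [1.056, 0.527, 1.433, -0, 1.181, -0.178], TCP at [0.207, 0.59, 0.248] pointing down, gripper open.
Joint ranges: [-3.08, 3.08], [-0.75, 2.2], [0.22, 2.44], [-1.43, 4.57], [0, 2.65], [-2.85, 2.85]. Speed limits (rad/s): [2.79, 2.79, 3.14, 3.14, 3.14, 3.14].

### API

Orientations are given as a unit quaternion [x, y, z, w].
In Python, from rig import robot, optics gives the robot as it stands.
- The arm moves only by the shell command python3 -m jog 'ROWS' [FORCE]. ROWS is JSON, a list of rows, each a list of 7 numbers: the shift along the tool's x, y, z in units of 0.1 m (1.0 is 0.1 m), then the turn, a rotation vector about the tool's x, y, z in units of 60 degrees (1.0 is 60 degrees), then the opening, from 0 (shut) to 1 (fully open). In form: [[tx, ty, tz, ax, ay, az, grip], ...]. A call has 1 to 10 rows; each row is the pose to reach, as a shift and turn from the pose commanded when the call began, along the tool's axes at that moment; what a row does not reach only later rows make up. A row lasts 1/8 s, in which the tool goes at most 62.5 mm and 10.7 degrees, less where a joint would pass 70% of its speed; a pose out of reach is approached as far as the arm can. A call with a number of a shift or a turn outside -1 to 1 is refused whole. A call with a gripper value outside its range is refused whole. The fingers move at their own pace and stop on an object; FORCE is the grip in N (left out, the last holds). Time passes only in rows, so rows that repeat a pose let the fingers close. It gives the time, the measured TCP pose, the force, the opening and the grip force at its end, in the units of the state.
- robot.observe(): the state, without advancing time (a new reading comes with each control period).
- optics.capture(name): name is "side" or "top"; returns the picture (400x640x3 uint8, red, green, blue); there is no depth.
- optics.calibration(name): a dict with "vfov" (degrees; the focal length in pixels is half the picture's height over the tangent of half this angle, whatever the lens; pixels are square), "cx", "cy" (the principal point, pixels), "dist_coeffs" ([k1, k2, p1, p2, k3] as OpenCV has them; the pictures are not rectified), "camera_from_world" (4x4, takes a point from world to camera coordinates). Camera axes: x right, y down, z forward; pixel columns grow to the right and rows downward; lengths in m; the calibration is good to about 2 mm. A picture is of the moment at which its call begins. calibration takes no time and is no camera call.
- robot.sign_off(): hands the job in; it is judged then, once.
Trained networks look in the newest picture that a camera, given by its name, has taken for a name from the list of things; names that differ only in an ending like _2 or _b are one class to them, and where a whole thing is asked for, a point or a joint stands for the part that bears it (a point fixed in the world has none). Each returns a list of dicts, best first, with "p" (0 to 1); they miss things now and then, are a little off and sometimes report something else, mostly with a low value. They report only what shows in the picture. A call takes as long as a camera call. They do not tell look-alikes from the thing itself.
- optics.find_in(query, camera): "box" ([left, top, right, bottom] in pixels, round what is visible of it).
- optics.masks_of(query, camera): "region" (400x640 bool, what is visible of it) and "box" ([left, top, right, bottom] in pixels, round what is visible of it).
- optics.tip_of(query, camera): "pixel" ([column, row] in pixels: a listed point, or the origin of a listed thing).
The state is a dict: "time_s": time; "qpos": joint angles; "qvel": joint speeds; "joint_efforts": joint torques, N m; "ee_pos": TCP position; "orientation": TCP orientation; "force": force on the tool from outside, world axes, zero at the start; "ft_torque": the same for the moment, N m; "opening": finger opening in m; "finger_force": force on a finger pad.
Only numpy, scipy, OpenCV 4.12 (cv2) and the standard library are available. Lean on these libraries where they do the work, as an engineer would, in place of code of your own. Each camera call takes 0.05 s, during which the arm holds its last target. There are 200 camera calls.

### The job

Push the small painted canvas along the board into the corner, so that it lies flush against both the far fence and the left fence, and push the sliding wooden stop up against the canvas's free right-hand edge to lock it there. Only push: the canvas must stay flat on the board and never be lifted, and the paint jars and the brush are to be left where they stand. Finish with the hand clear.

Things in the scene. Friction and masses are not known exactly. Their poses are not given: they have to be found in the camera images.
- board: Squaring board fixed to the table, turned -0.35 to +0.1 rad: grey laminate plate, top at z = 10 mm, x -150 to 150, y -240 to 170 mm from its origin (on the table surface). +x leads away from the robot to the far fence (inner face x = +130 mm, whole width), +y to the left fence (inner face y = +150 mm, whole depth). Dark wooden fences 20 mm thick, tops 40 mm above the table.
- canvas: Small rigid stretched canvas, green streaks, lying face up, loose on the board: 140 (x) x 180 (y) x 20 mm, 0.18 to 0.35 kg. Origin at the centre of its underside, 10 mm above the table; starts turned up to 0.28 rad either way from the board's axes. Home in the corner its origin is at board x = +60, y = +60 mm.
- stop (a joint): Travel in m of the sliding wooden stop along the board's +y, towards the left fence; 0 is all the way out (starts 0 to 0.03), 0.155 the end of travel. It stays where left; about 2.5 N moves it. At value q its inner face is at board y = -165 mm + q, so it touches a canvas that is home at q = 0.135.
- stop_outer (a point): Middle of the stop's outer (board -y) face, 28 mm above the table: the face to push. The stop is a block 60 (board x) x 40 (board y) x 35 mm tall, its bottom 1 mm above the plate, centred at board x = +60 mm, on a thin dark track line.
- stop_inner (a point): Middle of the stop's inner (board +y) face, the one that meets the canvas; 40 mm from stop_outer.
- white_jar: White paint jar standing on the near right part of the board, to be left alone: 60 mm across, 70 mm tall; origin at the centre of its underside.
- yellow_jar: Yellow paint jar with a white lid standing on the table to the left of the board, to be left alone: 68 mm across, 85 mm tall; origin at the centre of its underside.
- brush: Paint brush lying on the table beyond the far fence, to be left alone; origin under its middle.
There are look-alikes about, which are no part of the job. What is meant by the canvas is not black, and is the larger of those in its own colour.

How it is judged:
By the outcome, as a careful person would: the job done as asked, in the order asked, and still so for the second after the job is handed in, with the robot touching nothing.
It also fails if it takes over 67 s, if anything falls off the work surface, if the arm or the gripper's body presses on something with over 40 N, if the wrist force passes 120 N, or if a joint passes its speed limit or range.

## Working session

There is one attempt and no reset: what is moved stays moved. The work goes in short steps, Python scripts to look and compute and a shell command to move; the robot and the scene stay as the last step left them, time stands still between calls to the robot, and variables do not carry over. Pictures are saved under pics/ and viewed, at most 10 in all, crops included, and the job is handed in when it is done.

```bash
ls; mkdir -p pics
python3 - <<'E'
from rig import robot, optics
import cv2,numpy as np
for n in ("side","top"):
    im=optics.capture(n); cv2.imwrite(f"pics/{n}0.png",im[:,:,::-1])
    c=optics.calibration(n); print(n,c["vfov"],c["cx"],c["cy"],c["dist_coeffs"]); print(np.round(c["camera_from_world"],3))
    for q in ("canvas","stop","white_jar","yellow_jar","brush","board"):
        print(q,[(round(d["p"],2),np.round(d["box"])) for d in optics.find_in(q,n)][:4])
    for q in ("stop_outer","stop_inner","canvas","board"):
        print(q,[(round(d["p"],2),np.round(d["pixel"],1)) for d in optics.tip_of(q,n)][:4])
s=robot.observe();print(s["time_s"],s["ee_pos"],s["orientation"],s["opening"])
E
```

```text
pics
side 48.5597886905846 326.4472832576521 201.27375254519467 [0.02635078 0.         0.         0.         0.        ]
[[ 0.969 -0.248  0.004 -0.47 ]
 [-0.117 -0.47  -0.875  0.138]
 [ 0.219  0.847 -0.484  1.048]
 [ 0.     0.     0.     1.   ]]
canvas [(0.97, array([181., 176., 228., 198.])), (0.79, array([311., 178., 375., 218.])), (0.72, array([327., 270., 406., 346.])), (0.15, array([358., 221., 381., 243.]))]
stop [(0.7, array([356., 219., 383., 245.]))]
white_jar [(0.91, array([294., 210., 320., 247.]))]
yellow_jar [(0.84, array([321., 146., 338., 170.]))]
brush [(0.69, array([404., 188., 425., 229.]))]
board [(0.84, array([285., 167., 412., 253.]))]
stop_outer [(0.7, array([367. , 235.6]))]
stop_inner [(0.97, array([367.8, 226.8]))]
canvas [(0.97, array([372.8, 307.6])), (0.93, array([203.8, 190.6])), (0.64, array([367.9, 228.6])), (0.57, array([339.8, 202.4]))]
board [(0.71, array([342.4, 202.3]))]
top 55.81700623168034 325.4385817899033 207.88622344260585 [-0.08393122  0.          0.          0.          0.        ]
[[ 0.014 -1.     0.016  0.035]
 [-0.998 -0.015 -0.054  0.48
[... 181 characters left out ...]
260., 330.]))]
stop [(0.54, array([354., 166., 365., 188.]))]
white_jar [(0.59, array([340., 221., 366., 239.]))]
yellow_jar [(0.62, array([208., 164., 237., 186.]))]
brush [(0.87, array([299., 111., 357., 139.])), (0.61, array([231., 121., 385., 246.])), (0.48, array([266., 161., 324., 208.]))]
board [(0.83, array([231., 120., 386., 248.])), (0.32, array([350., 166., 369., 188.]))]
stop_outer [(0.6, array([364.5, 181.7]))]
stop_inner [(0.85, array([355.5, 174.9]))]
canvas [(0.93, array([295.7, 183.7])), (0.73, array([236.9, 302. ])), (0.65, array([426.1, 202.4]))]
board []
1.1 [0.20651041 0.58988806 0.24832162] [1.67611670e-01 9.85853097e-01 1.57091235e-05 5.09326836e-07] 0.0855511760323853
```

Run:
```python
import cv2
im=cv2.imread("pics/top0.png"); cv2.imwrite("pics/topc.png",cv2.resize(im[90:350,190:510],None,fx=2.3,fy=2.3,interpolation=cv2.INTER_CUBIC))
im=cv2.imread("pics/side0.png"); cv2.imwrite("pics/sidec.png",cv2.resize(im[130:360,160:450],None,fx=2.5,fy=2.5,interpolation=cv2.INTER_CUBIC))
```

```text
(no output)
```

View pics/topc.png

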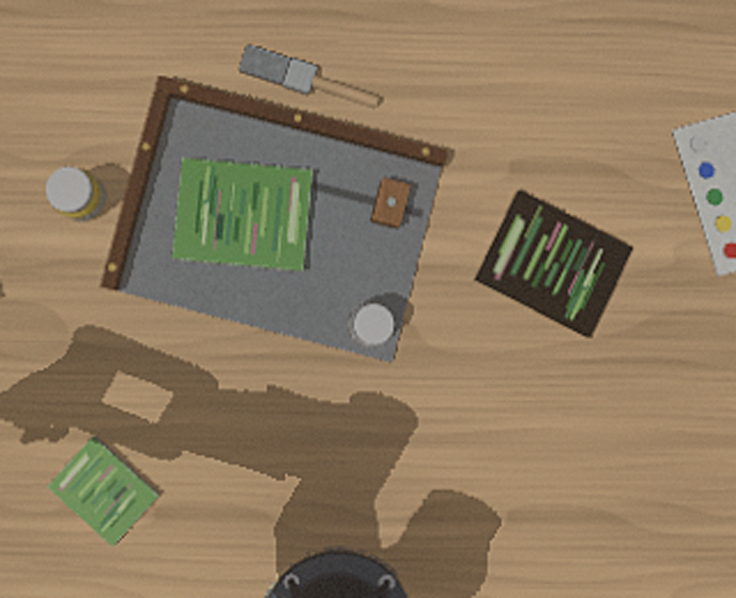

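View pics/sidec.png

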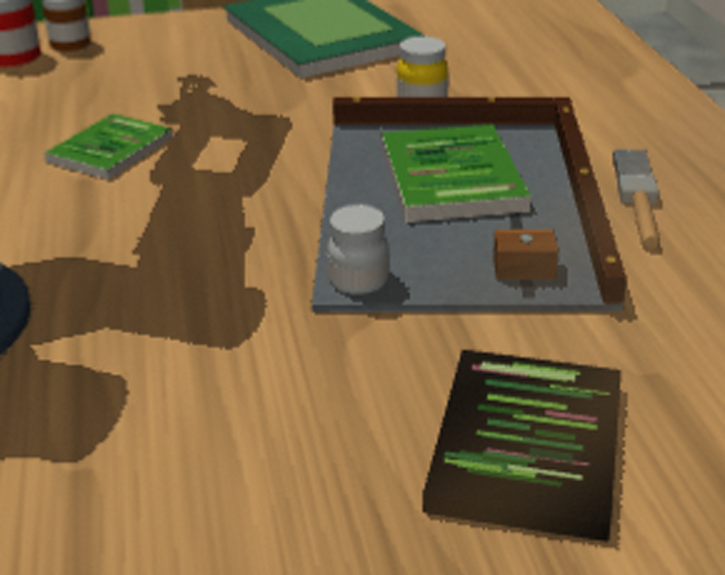

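Candidates: the large green canvas on the board (top 295,184), the small green one on the table (237,302) and the black one (426,202). I choose the one on the board: it is not black and is the larger green. The crops confirm this. Next I fit the board and canvas poses from their corners in both views.

```bash
cat > h.py <<'E'
from rig import robot, optics
import cv2,numpy as np
from scipy.optimize import least_squares
from scipy.spatial.transform import Rotation as R
C={n:optics.calibration(n) for n in ("side","top")}
def proj(n,P):
    c=C[n];T=np.array(c["camera_from_world"]);f=200/np.tan(np.radians(c["vfov"])/2)
    K=np.array([[f,0,c["cx"]],[0,f,c["cy"]],[0,0,1]])
    return cv2.projectPoints(np.array(P,float).reshape(-1,1,3),cv2.Rodrigues(T[:3,:3].copy())[0],T[:3,3].copy(),K,np.array(c["dist_coeffs"],float))[0].reshape(-1,2)
def b2w(b,p): # planar pose b=(x,y,th)
    p=np.atleast_2d(np.array(p,float)); c,s=np.cos(b[2]),np.sin(b[2])
    return np.c_[b[0]+c*p[:,0]-s*p[:,1], b[1]+s*p[:,0]+c*p[:,1], p[:,2]]
def fit(obs,x0,freez=False):
    f=lambda v:np.concatenate([(proj(n,b2w(v,np.array(p)+([0,0,v[3]] if freez else [0,0,0])))-u).ravel() for n,p,u in obs])
    r=least_squares(f,x0,loss="soft_l1");return r.x,np.sqrt(np.mean(f(r.x)**2))
def w2b(b,p):
    d=np.array(p[:2])-b[:2];c,s=np.cos(b[2]),np.sin(b[2]);return np.array([c*d[0]+s*d[1],-s*d[0]+c*d[1]])
tp=lambda a:np.array(a,float)/2.3+[190,90]
sd=lambda a:np.array(a,float)/2.5+[160,130]
E
python3 - <<'E'
from h import *
B=[[.15,.17,.04],[.15,-.24,.04],[-.15,.17,.04],[-.15,-.24,.01]]
ob=[("top",B,tp([[160,77],[453,150],[103,288],[393,361]])),("side",B,sd([[570,98],[622,280],[333,98],[314,307]]))]
b,e=fit(ob,[.6,0,-.2]);print("board",b,e); print(fit(ob,[.6,0,-.2,0],True))
Q=[[.07,.09,.03],[.07,-.09,.03],[-.07,-.09,.03],[-.07,.09,.03]]
oc=[("top",Q,tp([[182,158],[313,170],[304,270],[173,260]])),("side",Q,sd([[493,125],[528,203],[408,210],[383,127]]))]
c,e=fit(oc,[.6,0,-.2]);print("canvas",c,e,fit(oc,[.6,0,-.2,0],True)); print("canvas in board",w2b(b,c),c[2]-b[2])
for q,y in (("stop_outer",-.205),("stop_inner",-.165)):
    px={n:optics.tip_of(q,n)[0]["pixel"] for n in C}
    f=lambda v:np.concatenate([proj(n,v)[0]-px[n] for n in px])
    r=least_squares(f,[.6,-.1,.03]);w=w2b(b,r.x);print(q,r.x,r.fun,w,"q",w[1]-y)
for q,z in (("white_jar",.01),("yellow_jar",0)):
    px={n:optics.tip_of(q,n)[0]["pixel"] for n in C}
    r=least_squares(lambda v:np.concatenate([proj(n,v)[0]-px[n] for n in px]),[.6,-.1,.03]);print(q,r.x,r.fun,w2b(b,r.x))
np.save("b.npy",b)
s=robot.observe();print(R.from_quat(s["orientation"]).as_matrix().round(3))
E
```

```text
board [ 0.56421816  0.12254468 -0.23802846] 0.7874174713627694
(array([ 0.56462714,  0.123756  , -0.23803552, -0.00202615]), np.float64(0.7328079199469908))
canvas [ 0.56215519  0.13621251 -0.07570025] 1.1325365375261442 (array([ 0.56268479,  0.13707966, -0.07530404, -0.00360837]), np.float64(1.0818401440006271))
canvas in board [-0.0052275   0.01279604] 0.16232821574304185
stop_outer [ 0.56858366 -0.07926764  0.02797678] [ 0.36101367 -0.04423535 -0.12878319  0.44815672] [ 0.05182716 -0.19509284] q 0.009907158048448939
stop_inner [ 0.58422575 -0.04883838  0.03298992] [ 1.60503106 -0.20324688 -0.56382118  1.93605027] [ 0.05985339 -0.16183334] q 0.0031666603572349794
white_jar [ 0.41540319 -0.03564086  0.00955844] [-2.30506273  0.08588499  0.57666882 -2.88885004] [-0.10732098 -0.18881411]
yellow_jar [0.57978303 0.36033689 0.00497774] [-0.32717005  0.02487207  0.07327945 -0.30778696] [-0.04094233  0.23475759]
[[-0.944  0.33  -0.   ]
 [ 0.33   0.944  0.   ]
 [ 0.     0.    -1.   ]]
```

```bash
cat > to.py <<'E'
# print the tool-axis shift/turn (jog units) to board target x y (mm), z (mm), tool-x direction deg in board frame
import sys
from h import *
b=np.load("b.npy");s=robot.observe();M=R.from_quat(s["orientation"]).as_matrix();p=np.array(s["ee_pos"])
ang=np.degrees(np.arctan2(M[1,0],M[0,0])-b[2])
print("t",s["time_s"],"board mm",(w2b(b,p)*1e3).round(1),"z",round(p[2]*1e3,1),"toolx deg",round((ang+180)%360-180,2),"F",np.round(s["force"],1),"q6",round(s["qpos"][5],2),"open",round(s["opening"],3),"tilt",np.round(M[:2,2],3))
if len(sys.argv)>4:
    x,y,z,a=map(float,sys.argv[1:5]);t=b2w(b,[[x/1e3,y/1e3,z/1e3]])[0]
    d=(a-ang+180)%360-180
    print("shift",(M.T@(t-p)*10).round(3),"az",round(-d/60,3))
E
python3 -m jog '[[-0.3,-0.27,0.05,0,0,0,1],[-0.6,-0.54,0.1,0,0,0,1],[-0.89,-0.81,0.2,0,0,0,1]]'
python3 -m jog '[[-0.3,-0.27,0.05,0,0,0,1],[-0.6,-0.54,0.1,0,0,0,1],[-0.89,-0.81,0.2,0,0,0,1]]'
python3 -m jog '[[-0.3,-0.27,0.05,0,0,0,1],[-0.6,-0.54,0.1,0,0,0,1],[-0.89,-0.81,0.2,0,0,0,1]]'
python3 -m jog '[[-0.3,-0.27,0.05,0,0,-0.03,1],[-0.6,-0.54,0.1,0,0,-0.06,1],[-0.89,-0.81,0.2,0,0,-0.094,1],[-0.89,-0.81,0.2,0,0,-0.094,1],[-0.89,-0.81,0.2,0,0,-0.094,1]]'
python3 to.py -135 13 40 180
```

```text
time_s: 1.88
ee_pos: [0.2645, 0.4834, 0.2286]
orientation: [0.167, 0.986, 0.001, 0.0]
force: [0.2, -0.3, 0.0]
opening: 0.0852
finger_force: 0.0
time_s: 2.25
ee_pos: [0.322, 0.3774, 0.2087]
orientation: [0.168, 0.986, 0.001, 0.001]
force: [0.1, -0.2, -0.2]
opening: 0.0855
finger_force: 0.0
time_s: 2.62
ee_pos: [0.3794, 0.2714, 0.1886]
orientation: [0.168, 0.986, 0.001, 0.001]
force: [-0.1, 0.4, -0.7]
opening: 0.0854
finger_force: 0.0
time_s: 3.25
ee_pos: [0.4352, 0.1666, 0.1684]
orientation: [0.119, 0.993, 0.0, -0.0]
force: [0.0, 0.0, -0.6]
opening: 0.0855
finger_force: 0.0
t 3.25 board mm [-135.8   12.4] z 168.4 toolx deg 179.93 F [ 0.   0.  -0.6] q6 -1.21 open 0.085 tilt [-0.  0.]
shift [-0.009  0.006  1.284] az -0.001
```

```bash
python3 -m jog '[[0,0,0.4,0,0,0,1],[0,0,0.8,0,0,0,1],[0,0,1.0,0,0,0,1],[0,0,1.0,0,0,0,1]]'|sed -n 2p
python3 -m jog '[[0,0,0.15,0,0,0,1],[0,0,0.28,0,0,0,1],[0,0,0.28,0,0,0,1],[0,0,0.28,0,0,0,1]]'|grep -E "ee|force"
python3 -m jog '[[0,0,0.04,0,0,0,1],[0,0,0.08,0,0,0,1],[0,0,0.1,0,0,0,1],[0,0,0.1,0,0,0,1]]'|grep -E "ee|force"
python3 - <<'E'
from h import *
im=optics.capture("side");cv2.imwrite("pics/side1.png",cv2.resize(im[130:280,260:440],None,fx=4,fy=4,interpolation=cv2.INTER_CUBIC)[:,:,::-1])
E
```

```text
ee_pos: [0.434, 0.1674, 0.0674]
ee_pos: [0.4355, 0.1664, 0.0404]
force: [0.3, 0.1, 0.1]
finger_force: 0.0
ee_pos: [0.4353, 0.1664, 0.0301]
force: [0.5, -0.3, 0.4]
finger_force: 0.0
```

View pics/side1.png

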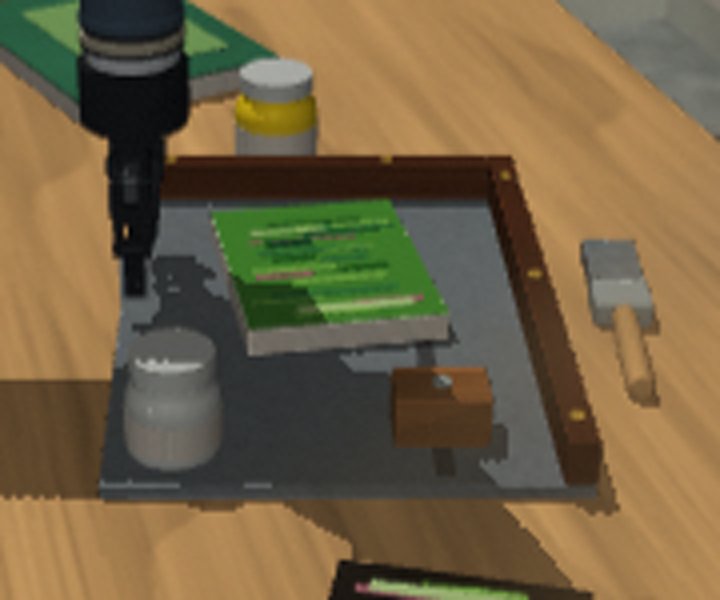

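The hand is near the board's left-near edge, with its right fingertip at about (294,204) in the side picture. The canvas, stop and jars have not moved.

Run:
```python
from h import *
b=np.load("b.npy")
for z in (.01,.014,.018,.022,.026,.03): print(z,proj("side",b2w(b,[[-.136,.012-.055,z],[-.136,.012-.045,z]])).round(1).tolist())
```

```text
0.01 [[294.3, 211.0], [294.5, 209.2]]
0.014 [[294.3, 209.7], [294.5, 207.9]]
0.018 [[294.2, 208.5], [294.4, 206.7]]
0.022 [[294.2, 207.2], [294.4, 205.4]]
0.026 [[294.2, 206.0], [294.3, 204.2]]
0.03 [[294.1, 204.7], [294.3, 202.9]]
```

```bash
python3 -m jog '[[0,0,0.05,0,0,0,1],[0,0,0.09,0,0,0,1],[0,0,0.09,0,0,0,1],[0,0,0.09,0,0,0,1]]'|grep -E "ee|force"
python3 -m jog '[[-0.1,0,0,0,0,0,1],[-0.2,0,0,0,0,0,1],[-0.3,0,0,0,0,0,1],[-0.38,0,0,0,0,0,1],[-0.46,0,0,0,0,0,1],[-0.54,0,0,0,0,0,1],[-0.62,0,0,0,0,0,1],[-0.7,0,0,0,0,0,1],[-0.78,0,0,0,0,0,1],[-0.85,0,0,0,0,0,1]]'|grep -E "ee|force"
python3 -m jog '[[-0.05,0,0,0,0,0,1],[-0.1,0,0,0,0,0,1],[-0.14,0,0,0,0,0,1],[-0.18,0,0,0,0,0,1],[-0.21,0,0,0,0,0,1],[-0.24,0,0,0,0,0,1],[-0.24,0,0,0,0,0,1]]'|grep -E "ee|force"
python3 to.py -21 13 20 180
python3 - <<'E'
from h import *
im=optics.capture("top");cv2.imwrite("pics/top1.png",cv2.resize(im[100:260,220:400],None,fx=3.7,fy=3.7,interpolation=cv2.INTER_CUBIC)[:,:,::-1])
E
```

```text
ee_pos: [0.4354, 0.1664, 0.0212]
force: [0.7, -1.2, -1.6]
finger_force: 0.0
ee_pos: [0.5185, 0.1462, 0.0212]
force: [-2.1, 0.3, -0.5]
finger_force: 1.0
ee_pos: [0.5421, 0.1406, 0.0214]
force: [0.2, 0.1, 0.4]
finger_force: 0.1
t 7.425 board mm [-25.7  12.3] z 21.4 toolx deg 179.98 F [0.2 0.1 0.4] q6 -1.28 open 0.085 tilt [ 0.001 -0.   ]
shift [-0.047  0.007  0.014] az -0.0
```

View pics/top1.png

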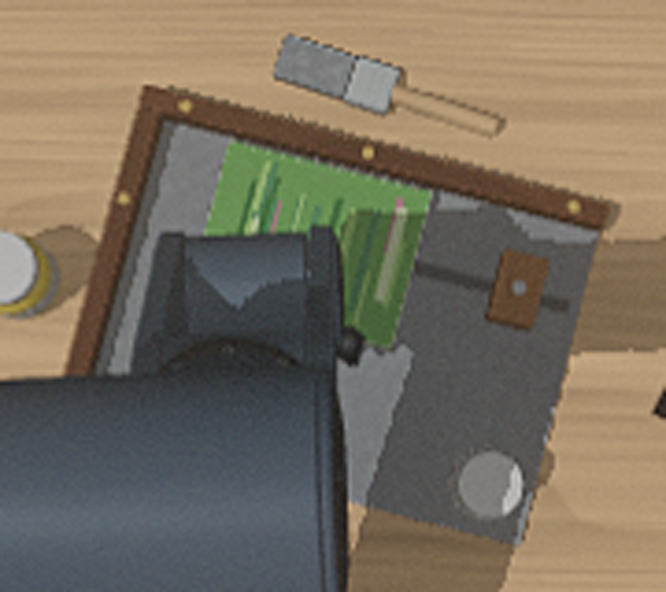

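The canvas is now square to the board and near the far fence, with its far edge from about (235,140) to (435,190) in the crop. Next I seat it gently.

```bash
python3 -m jog '[[-0.02,0,0,0,0,0,1],[-0.04,0,0,0,0,0,1],[-0.05,0,0,0,0,0,1],[-0.05,0,0,0,0,0,1]]'|grep -E "ee|force"
python3 -m jog '[[-0.01,0,0,0,0,0,1],[-0.02,0,0,0,0,0,1],[-0.02,0,0,0,0,0,1]]'|grep -E "ee|force"
python3 -m jog '[[-0.01,0,0,0,0,0,1],[-0.02,0,0,0,0,0,1],[-0.02,0,0,0,0,0,1]]'|grep -E "ee|force"
python3 to.py
```

```text
ee_pos: [0.5462, 0.1395, 0.0213]
force: [-1.9, 0.2, 1.7]
finger_force: 1.0
ee_pos: [0.5484, 0.139, 0.0213]
force: [-2.5, 0.1, 2.0]
finger_force: 1.0
ee_pos: [0.5484, 0.1389, 0.0212]
force: [-5.0, 2.8, 4.5]
finger_force: 2.8
t 8.725 board mm [-19.3  12.2] z 21.2 toolx deg 179.98 F [-5.   2.8  4.5] q6 -1.28 open 0.085 tilt [-0.004  0.   ]
```

```bash
python3 -m jog '[[0.1,0,0,0,0,0,1],[0.25,0,0,0,0,0,1],[0.25,0,-0.4,0,0,0,1],[0.25,0,-0.9,0,0,0,1],[0.25,0,-1.0,0,0,0,1]]'|grep -E "ee|force"
python3 -m jog '[[-0.3,-0.3,0,0,0,0.15,1],[-0.6,-0.6,0,0,0,0.3,1],[-0.8,-0.9,0,0,0,0.45,1],[-0.9,-1,0,0,0,0.6,1],[-0.9,-1,0,0,0,0.75,1],[-0.9,-1,0,0,0,0.75,1]]'|grep -E "ee|force"
python3 -m jog '[[0,0,0,0,0,0.15,1],[0,0,0,0,0,0.3,1],[0,0,0,0,0,0.45,1],[0,0,0,0,0,0.6,1],[0,0,0,0,0,0.75,1],[0,0,0,0,0,0.75,1]]'|grep -E "ee|force"
python3 to.py 60 -115 22 90
python3 - <<'E'
from h import *
im=optics.capture("top");cv2.imwrite("pics/top2.png",cv2.resize(im[100:260,220:400],None,fx=3.7,fy=3.7,interpolation=cv2.INTER_CUBIC)[:,:,::-1])
E
```

```text
ee_pos: [0.5275, 0.1448, 0.1243]
force: [-0.2, -0.3, -0.5]
finger_force: 0.0
ee_pos: [0.5888, 0.0259, 0.1202]
force: [-0.1, -0.4, -0.1]
finger_force: 0.0
ee_pos: [0.589, 0.0265, 0.1208]
force: [0.2, -0.3, 0.4]
finger_force: 0.0
t 10.85 board mm [ 46.8 -87.5] z 120.8 toolx deg 90.24 F [ 0.2 -0.3  0.4] q6 0.09 open 0.086 tilt [-0.001  0.   ]
shift [-0.276  0.132  0.988] az 0.004
```

View pics/top2.png

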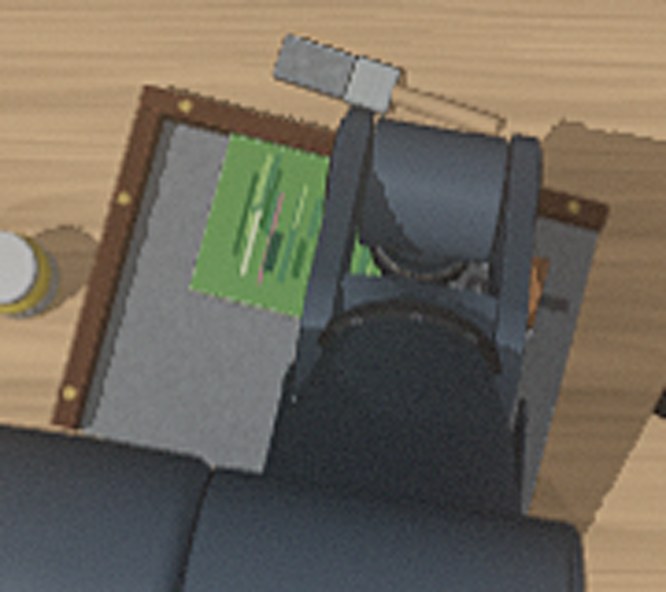

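The canvas is flush along the far fence, its left edge running from (235,133) to (190,290) in the crop. I compute where its right edge is.

```bash
python3 - <<'E'
from h import *
b=np.load("b.npy")
for u in ([235,133],[190,290]):
    u=np.array(u)/3.7+[220,100]
    r=least_squares(lambda v:proj("top",[*v,.03])[0]-u,[.6,.1]);print((w2b(b,r.x)*1e3).round(1))
E
python3 -m jog '[[-0.28,0.06,0,0,0,0,1],[-0.28,0.11,0.3,0,0,0,1],[-0.28,0.11,0.6,0,0,0,1],[-0.28,0.11,0.7,0,0,0,1],[-0.28,0.11,0.7,0,0,0,1]]'|grep -E "ee|force"
python3 to.py 58 -115 21 90
```

```text
[129.9  88.9]
[-10.4  91. ]
ee_pos: [0.5933, -0.0035, 0.0508]
force: [0.3, 0.5, 0.7]
finger_force: 0.0
t 11.525 board mm [  57.9 -115.7] z 50.8 toolx deg 90.08 F [0.3 0.5 0.7] q6 0.04 open 0.085 tilt [-0.001  0.   ]
shift [0.007 0.001 0.298] az 0.001
```

```bash
python3 -m jog '[[0,0,0.1,0,0,0,1],[0,0,0.2,0,0,0,1],[0,0,0.28,0,0,0,1],[0,0,0.29,0,0,0,1],[0,0,0.29,0,0,0,1]]'|grep -E "ee|force"
python3 -m jog '[[0.06,0,0,0,0,0,1],[0.13,0,0,0,0,0,1],[0.2,0,0,0,0,0,1],[0.27,0,0,0,0,0,1],[0.34,0,0,0,0,0,1],[0.41,0,0,0,0,0,1],[0.48,0,0,0,0,0,1],[0.55,0,0,0,0,0,1],[0.6,0,0,0,0,0,1],[0.65,0,0,0,0,0,1]]'|grep -E "ee|force"
python3 -m jog '[[0.03,0,0,0,0,0,1],[0.06,0,0,0,0,0,1],[0.08,0,0,0,0,0,1],[0.08,0,0,0,0,0,1]]'|grep -E "ee|force"
python3 to.py 58 -41 21 90
```

```text
ee_pos: [0.5937, -0.0038, 0.0222]
force: [-0.3, -0.5, 0.1]
finger_force: 0.0
ee_pos: [0.6091, 0.0597, 0.0223]
force: [-1.4, -2.3, 1.5]
finger_force: 1.3
ee_pos: [0.611, 0.0675, 0.0222]
force: [-1.1, -0.7, 0.9]
finger_force: 0.3
t 13.9 board mm [ 58.4 -42.5] z 22.2 toolx deg 89.97 F [-1.1 -0.7  0.9] q6 0.17 open 0.085 tilt [0. 0.]
shift [ 0.015 -0.004  0.012] az -0.0
```

```bash
python3 -m jog '[[0.01,0,0,0,0,0,1],[0.02,0,0,0,0,0,1],[0.02,0,0,0,0,0,1]]'|grep -E "ee|force"
python3 -m jog '[[0.01,0,0,0,0,0,1],[0.02,0,0,0,0,0,1],[0.02,0,0,0,0,0,1]]'|grep -E "ee|force"
python3 -m jog '[[0.01,0,0,0,0,0,1],[0.02,0,0,0,0,0,1],[0.02,0,0,0,0,0,1]]'|grep -E "ee|force"
python3 to.py 58 -41 21 90
```

```text
ee_pos: [0.6114, 0.0692, 0.0222]
force: [-0.8, -2.1, 1.1]
finger_force: 0.7
ee_pos: [0.6119, 0.0713, 0.0222]
force: [-0.9, -0.5, -0.6]
finger_force: 0.5
ee_pos: [0.6123, 0.0732, 0.0222]
force: [0.3, -0.5, -1.1]
finger_force: 0.3
t 15.025 board mm [ 58.4 -36.6] z 22.2 toolx deg 89.98 F [ 0.3 -0.5 -1.1] q6 0.18 open 0.085 tilt [-0.  0.]
shift [-0.044 -0.004  0.012] az -0.0
```

```bash
for i in 1; do python3 -m jog '[[0.01,0,0,0,0,0,1],[0.02,0,0,0,0,0,1],[0.02,0,0,0,0,0,1]]'|grep -E "ee|force"
python3 -m jog '[[0.01,0,0,0,0,0,1],[0.02,0,0,0,0,0,1],[0.02,0,0,0,0,0,1]]'|grep -E "ee|force"; done
python3 to.py
python3 - <<'E'
from h import *
im=optics.capture("side");cv2.imwrite("pics/side2.png",cv2.resize(im[150:260,280:420],None,fx=5,fy=5,interpolation=cv2.INTER_CUBIC)[:,:,::-1])
E
```

```text
ee_pos: [0.6129, 0.0751, 0.0223]
force: [0.4, 0.1, 0.5]
finger_force: 0.3
ee_pos: [0.6128, 0.0754, 0.0224]
force: [-1.6, -6.0, 1.0]
finger_force: 3.6
t 15.775 board mm [ 58.3 -34.4] z 22.4 toolx deg 89.99 F [-1.6 -6.   1. ] q6 0.18 open 0.085 tilt [-0.002 -0.002]
```

View pics/side2.png

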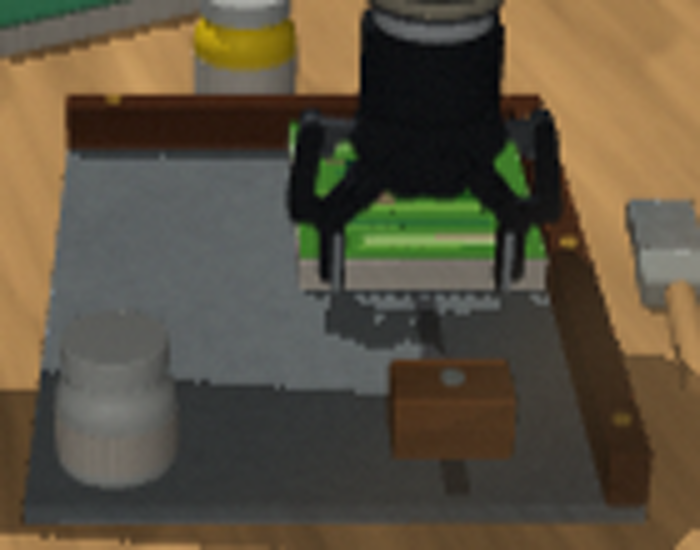

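The canvas reached the left fence (force rose and motion stopped), and it looks square. I back off, lift, and move behind the stop with the fingers shut.

```bash
python3 -m jog '[[-0.1,0,0,0,0,0,1],[-0.25,0,0,0,0,0,1],[-0.25,0,-0.4,0,0,0,1],[-0.25,0,-0.8,0,0,0,1],[-0.25,0,-0.8,0,0,0,1]]'|grep -E "ee|force"
python3 -m jog '[[-0.4,0,0,0,0,0,0],[-0.8,0,0,0,0,0,0],[-1,0,0,0,0,0,0]]' 20|grep -E "ee|force"
python3 -m jog '[[-0.3,0,0,0,0,0,0],[-0.6,0,0,0,0,0,0],[-0.8,0,0,0,0,0,0],[-0.8,0,0,0,0,0,0],[-0.8,0,0,0,0,0,0]]'|grep -E "ee|force|op"
python3 to.py 60 -242 38 90
python3 - <<'E'
from h import *
im=optics.capture("top");cv2.imwrite("pics/top3.png",cv2.resize(im[105:255,225:395],None,fx=4,fy=4,interpolation=cv2.INTER_CUBIC)[:,:,::-1])
E
```

```text
ee_pos: [0.6099, 0.0518, 0.1058]
force: [-0.1, -0.6, -0.6]
finger_force: 0.0
ee_pos: [0.5828, -0.0463, 0.1015]
force: [0.3, -0.2, 0.2]
finger_force: 0.0
ee_pos: [0.5649, -0.1215, 0.1021]
force: [-0.1, 0.5, -1.0]
opening: 0.0
finger_force: 0.0
t 17.45 board mm [  58.2 -237. ] z 102.1 toolx deg 89.99 F [-0.1  0.5 -1. ] q6 -0.17 open 0.0 tilt [-0.     0.001]
shift [-0.05   0.018  0.641] az -0.0
```

View pics/top3.png

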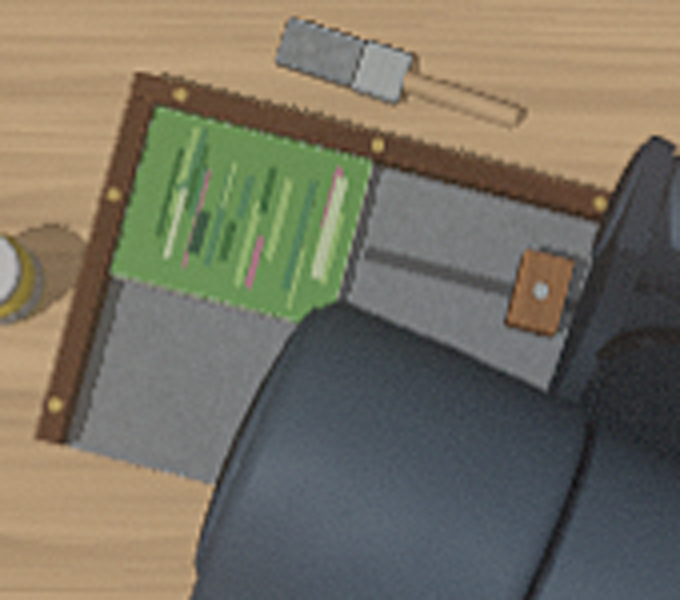

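The canvas sits in the corner, flush on both fences, with corners at (152,105), (373,160) and (113,275). The stop is at (541,291), untouched. Next I lower the hand behind the stop and push.

```bash
python3 -m jog '[[-0.05,0.02,0.3,0,0,0,0],[-0.05,0.02,0.5,0,0,0,0],[-0.05,0.02,0.64,0,0,0,0],[-0.05,0.02,0.64,0,0,0,0]]'|grep -E "ee|force"
python3 to.py 60 -242 38 90
python3 -m jog '[[0.07,0,0,0,0,0,0],[0.15,0,0,0,0,0,0],[0.25,0,0,0,0,0,0],[0.35,0,0,0,0,0,0],[0.45,0,0,0,0,0,0],[0.55,0,0,0,0,0,0],[0.65,0,0,0,0,0,0],[0.75,0,0,0,0,0,0],[0.85,0,0,0,0,0,0],[0.95,0,0,0,0,0,0]]'|grep -E "ee|force"
python3 -m jog '[[0.1,0,0,0,0,0,0],[0.2,0,0,0,0,0,0],[0.3,0,0,0,0,0,0],[0.4,0,0,0,0,0,0],[0.48,0,0,0,0,0,0],[0.54,0,0,0,0,0,0],[0.59,0,0,0,0,0,0],[0.63,0,0,0,0,0,0],[0.63,0,0,0,0,0,0]]'|grep -E "ee|force"
python3 to.py 60 -78 38 90
```

```text
ee_pos: [0.5652, -0.1266, 0.0374]
force: [-0.4, 0.4, 0.3]
finger_force: 0.0
t 18.0 board mm [  59.7 -241.9] z 37.4 toolx deg 90.04 F [-0.4  0.4  0.3] q6 -0.18 open 0.0 tilt [-0.002  0.001]
shift [-0.001  0.003 -0.006] az 0.001
ee_pos: [0.5884, -0.0348, 0.0384]
force: [-0.4, -3.3, 2.8]
finger_force: 1.6
ee_pos: [0.6023, 0.0267, 0.038]
force: [-0.2, -0.5, 0.5]
finger_force: 0.0
t 20.375 board mm [ 59.6 -84.2] z 38.0 toolx deg 89.97 F [-0.2 -0.5  0.5] q6 0.1 open 0.0 tilt [-0.002  0.001]
shift [0.062 0.004 0.   ] az -0.001
```

```bash
python3 -m jog '[[0.02,0,0,0,0,0,0],[0.04,0,0,0,0,0,0],[0.06,0,0,0,0,0,0],[0.06,0,0,0,0,0,0]]'|grep -E "ee|force"
python3 -m jog '[[0.01,0,0,0,0,0,0],[0.02,0,0,0,0,0,0],[0.02,0,0,0,0,0,0]]'|grep -E "ee|force"
python3 -m jog '[[0.01,0,0,0,0,0,0],[0.02,0,0,0,0,0,0],[0.02,0,0,0,0,0,0]]'|grep -E "ee|force"
python3 to.py 60 -74 38 90
```

```text
ee_pos: [0.6036, 0.032, 0.038]
force: [-1.0, -1.8, -0.5]
finger_force: 0.9
ee_pos: [0.6048, 0.0338, 0.0382]
force: [-1.2, -1.6, -0.5]
finger_force: 1.1
ee_pos: [0.6055, 0.0357, 0.0383]
force: [-1.8, -1.7, -0.3]
finger_force: 1.0
t 21.625 board mm [ 60.5 -74.6] z 38.3 toolx deg 89.98 F [-1.8 -1.7 -0.3] q6 0.11 open 0.0 tilt [0. 0.]
shift [ 0.006 -0.005  0.003] az -0.0
```

```bash
python3 -m jog '[[0.01,0,0,0,0,0,0],[0.015,0,0,0,0,0,0],[0.015,0,0,0,0,0,0]]'|grep -E "ee|force"
python3 -m jog '[[0.01,0,0,0,0,0,0],[0.015,0,0,0,0,0,0],[0.015,0,0,0,0,0,0]]'|grep -E "ee|force"
python3 to.py 60 -74 38 90
```

```text
ee_pos: [0.6056, 0.0359, 0.0384]
force: [-3.2, -5.5, 0.3]
finger_force: 3.3
ee_pos: [0.6056, 0.036, 0.0384]
force: [-4.0, -10.4, -0.3]
finger_force: 5.7
t 22.375 board mm [ 60.6 -74.4] z 38.4 toolx deg 90.06 F [ -4.  -10.4  -0.3] q6 0.12 open -0.0 tilt [-0.002 -0.004]
shift [ 0.004 -0.006  0.004] az 0.001
```

The stop is hard against the canvas, exactly at the predicted spot. I back away and lift clear.

```bash
python3 -m jog '[[-0.1,0,0,0,0,0,0],[-0.4,0,0,0,0,0,0],[-0.5,0,-0.3,0,0,0,0],[-0.5,0,-0.8,0,0,0,0],[-0.5,0,-1,0,0,0,0]]'|grep -E "ee|force"
python3 -m jog '[[-0.4,0,0,0,0,0,0],[-0.8,0,0,0,0,0,0],[-1,0,-0.2,0,0,0,0]]'|grep -E "ee|force"
python3 -m jog '[[-0.4,0,0,0,0,0,0],[-0.8,0,0,0,0,0,0],[-1,0,0,0,0,0,0],[-1,0,0,0,0,0,0]]'|grep -E "ee|force"
python3 - <<'E'
from h import *
ims=[cv2.resize(optics.capture(n)[y:y+150,x:x+170],None,fx=2.3,fy=2.3,interpolation=cv2.INTER_CUBIC) for n,x,y in (("top",225,105),("side",275,135))]
cv2.imwrite("pics/end.png",np.hstack(ims)[:,:,::-1])
E
```

```text
ee_pos: [0.5968, -0.0103, 0.1417]
force: [-0.5, 0.9, -0.5]
finger_force: 0.0
ee_pos: [0.5703, -0.1085, 0.1579]
force: [-0.3, 0.1, -0.2]
finger_force: 0.0
ee_pos: [0.5474, -0.2053, 0.1585]
force: [-0.2, -0.2, 0.3]
finger_force: 0.0
```

View pics/end.png

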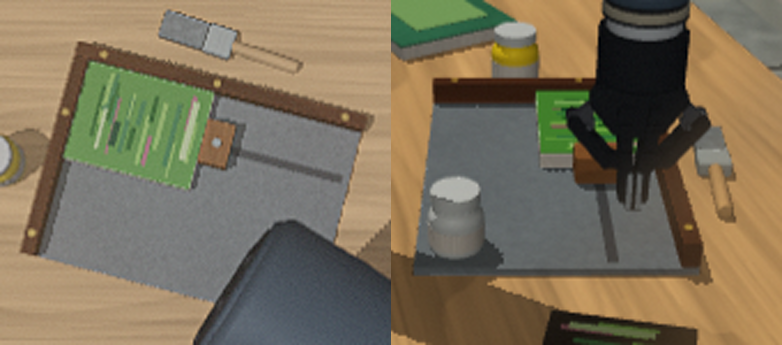

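Run:
```python
from h import *
b=np.load("b.npy")
im=optics.capture("top");m=((im[...,1].astype(int)-im[...,0]>25)&(im[...,1].astype(int)-im[...,2]>25)).astype(np.uint8)
m[:, :230]=0;m[:,330:]=0;m[:110]=0;m[200:]=0
m=cv2.morphologyEx(m,cv2.MORPH_CLOSE,np.ones((9,9)))
c=max(cv2.findContours(m,0,cv2.CHAIN_APPROX_NONE)[0],key=cv2.contourArea)
for u in cv2.boxPoints(cv2.minAreaRect(c)):
    r=least_squares(lambda v:proj("top",[*v,.03])[0]-u,[.6,.1]);print(u,(w2b(b,r.x)*1e3).round(1))
```

```text
[252.37344 172.40176] [ -7.  153.8]
[263.27963 130.59467] [130.6 155.5]
[317.6248  144.77167] [129.6 -22.8]
[306.7186  186.57877] [ -7.6 -23. ]
```

```bash
python3 -c "
from rig import robot
print(robot.sign_off())"
```

```text
the job is handed in; nothing more can be done
None
```

The canvas was pushed flush into the far-left corner, the stop is pressed against its right edge, and the hand is clear; I handed the job in at about 24 s with the jars and brush untouched.

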